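Change the bottles over and hold the sprung pointer at its mark

ROBOT

A 6-joint arm with a two-finger parallel gripper is mounted at the origin on a cart in front of the work surface, level with it; the furniture and walls round the work are solid. World frame = base frame: x ahead of the robot, y to its left, z up, the work surface at z = 0. Lengths are in mm, angles in degrees, forces in N, time in s.
With the tool pointing down it reaches from about 350 to 850 mm from the base axis. Payload 8.1 kg.
Tool frame: the origin (TCP) lies at the very end of the fingers, on their centre line; the grasp point (between the pads) lies 19 mm behind it; z points along the fingers, y is the line along which they close (so a half turn about z gives the same grasp; the last joint's range is limited). The gripper opens to 85 mm and grips with 20 to 120 N. Pads are 22 mm wide; open, the fingers measure 114 mm over their backs; the gripper's body (76 mm by 85 mm) begins 54 mm behind the grasp point. The pads swing forward as they close: fully open they stand 13 mm farther back than shut.
Start: joints at [66.096, 7.471, 85.268, -0, 87.261, -4.893], TCP at [195.426, 567.287, 231.292] pointing down, gripper open.
Joint ranges: [-169.43, 169.43], [-51.17, 129.36], [1.28, 143.12], [-76.62, 256.62], [0, 156.53], [-152.29, 152.29]. Speed limits (degrees/s): [136.94, 136.94, 159.86, 180, 180, 180].

INTERFACE

Orientations are given as [roll, pitch, yaw] about the fixed x, y, z axes, in that order (R = Rz(yaw) Ry(pitch) Rx(roll)).
In Python, from bench import * gives the robot as it stands.
- The arm moves only by the tool play_rows, never from a script. Its argument "increments" is a list of rows, each a list of 3 entries, a list of its own where there are three numbers: the gripper's target within -1 to 1 (fully open at 1, half-way at 0, shut at -1), then the shift along the tool's x, y, z in mm, then the turn about the tool's z in rad. A call has 1 to 12 rows; each row shifts and turns the commanded pose from where the row before left it, along the tool's axes as they then stand; what a row does not reach is not made up. A row lasts 1/12 s, in which the tool goes at most 41.7 mm and 7.16 degrees, less where a joint would pass 70% of its speed; a pose out of reach is approached as far as the arm can. A call is refused whole if a number of a shift passes 41.7 or a number of a turn 0.125, either way. A call with a gripper value outside its range is refused whole. The fingers move at their own pace and stop on an object; "force" is the grip in N (left out, the last holds). Time passes only in rows, so rows that do not move let the fingers close. It gives the time, the measured TCP pose, the force, the opening and the grip force at its end, in the units of the state.
- sense(): the state, without advancing time (a new reading comes with each control period).
- snapshot(name): name is "scene" or "side" or "wrist"; returns a dict with "color" (384x512x3 uint8, red, green, blue), "intrinsics" (3x3 intrinsics, pixels), "world_from_camera" (4x4, takes a point from camera to world coordinates). Camera axes: x right, y down, z forward; pixel columns grow to the right and rows downward; lengths in mm; the calibration is good to about 2 mm. A picture is of the moment at which its call begins. There is no depth.
- hand_in(): hands the job in; it is judged then, once.
Trained networks look in a picture, given as the dict that the camera call returned (one of the last four; its "shot" number tells which), for a name from the list of things; names that differ only in an ending like _2 or _b are one class to them, and where a whole thing is asked for, a point or a joint stands for the part that bears it (a point fixed in the world has none). Each returns a list of dicts, best first, with "p" (0 to 1); they miss things now and then, are a little off and sometimes report something else, mostly with a low value. They report only what shows in the picture. A call takes as long as a camera call. They do not tell look-alikes from the thing itself.
- find_in(query, picture): "xyz" ([x, y, z] in mm, in the coordinates of the camera as it stood for that picture, good to about 4 mm: the middle of the surface that is visible of it).
- regions_of(query, picture): "mask" (384x512 bool, what is visible of it).
- pinpoint(query, picture): "xyz" ([x, y, z] in mm, in the coordinates of the camera as it stood for that picture, good to about 4 mm: a listed point, or the origin of a listed thing).
The state is a dict: "time": time; "joint_pos": joint angles; "qd": joint speeds; "joint_efforts": joint torques, N m; "tool_pos": TCP position; "tcp_rot": TCP orientation; "ft_force": force on the tool from outside, world axes, zero at the start; "wrist_torque": the same for the moment, N m; "finger_gap": finger opening in mm; "grip_force": force on a finger pad.
Only numpy, scipy, OpenCV 4.12 (cv2) and the standard library are available. Lean on these libraries where they do the work, as an engineer would, in place of code of your own. Each camera call takes 0.05 s, during which the arm holds its last target. There are 200 camera calls.

TASK

On the demonstration board, swap the two bottles so that each stands upright inside the ring where the other stood; set them down without dropping them or knocking them over, and leave the beaker, flask and cork beside the board where they are. Then pull the spring-loaded telescopic pointer out to its length mark, so that its arrow is in line with the mark post and points out the bottle now standing behind it. Finish while still gripping the pointer and holding it steady there: the spring would pull it back if you let go.

Things in the scene. Friction and masses are not known exactly. Their poses are not given: they have to be found in the camera images.
- board: Wooden board, 220 x 370 x 15 mm, fixed. Origin: centre of underside; +x away from the robot, +y left along its length. Deck at z = 15 mm; between the two ringed places (x = 55, y = 0) it is bare, room to park a bottle. Near edge: a tube along y, axis x = -80, z = 60, 26 mm thick at most, from y = -176 to its mouth at y = -30, where the pointer slides out to +y.
- place_left (a point): Centre of the left bottle place, on the deck (board frame x = 55, y = 100, z = 15 mm), inside a rim of 86 mm inner, 94 mm outer diameter, 3 mm high. It lies behind the mark post.
- place_right (a point): Centre of the right bottle place, like the left one, at x = 55, y = -100 mm in the board frame.
- brown_bottle: Brown glass reagent bottle, 136 mm high, body 65 mm in diameter, black screw cap (fixed to it) 46 mm in diameter from 112 to 136 mm above its underside; about 0.2 kg. Can be lifted by the cap from above. Stands in one ring, the dropper bottle in the other. Origin: centre of its underside, z up.
- dropper_bottle: Small dropper bottle, 92 mm high: body 32 mm in diameter up to 58 mm, above it a black dropper cap about 20 mm or less in diameter; about 45 g. Can be lifted by the dropper cap, fingertips 60 mm or more above its underside. Stands in the other ring. Origin: centre of its underside, z up.
- pointer: Pointer: steel rod, 12 mm thick, sliding out of the tube along board +y, with an upright black grip tab at its outer end and, from the same end, a steel arrow towards board +x (the bottles). Origin: on the rod's axis under the tab, 60 mm above the table; axes as the board's. Pulled in by its spring, it is at board y = 0.
- pointer_slide (a joint): How far the pointer is pulled out, m: 0 fully in (its spring keeps it there), 0.100 at the length mark (arrow in line with the mark post; the thin black ring on the rod has then just come out of the tube's mouth), 0.118 at the end stop. The spring pulls back with 3 N at 0 and 8 N at the mark.
- pointer_grip (a point): Point in the grip tab at which to pinch it, 42 mm above the rod's axis. The tab is 14 mm thick along the pull (board y), 22 mm wide along board x, and its top lies 18 mm above this point, 120 mm above the table.
- arrow_tip (a point): Tip of the pointer's arrow, on the rod's height, 56 mm from the rod's axis towards the board's +x.
- mark (a point): Middle of the top of the mark post, a 4 x 14 mm steel upright, 52 mm above the deck (board frame x = -10, y = 100, z = 67 mm).
- beaker: Bystander: small glass beaker, 49 mm wide, 44 mm high, on the table to the right of the board. Origin: centre of its underside.
- flask: Bystander: conical flask, 96 mm wide, 160 mm high, on the table to the left of the board. Origin: centre of its underside.
- cork: Bystander: cork stopper, 24 mm wide, 22 mm high, on the table at the front left. Origin: centre of its underside.
There are look-alikes about, which are no part of the job. Leave any turquoise look-alike of the dropper_bottle alone.

How it is judged:
By the outcome, as a careful person would: the job done as asked, in the order asked, and still so for the second after the job is handed in, while the arm keeps its last pose, push and grip.
It also fails if it takes over 67 s, if anything falls off the work surface, if the arm or the gripper's body presses on something with over 40 N, if the wrist force passes 120 N, or if a joint passes its speed limit or range.

## Working session

There is one attempt and no reset: what is moved stays moved. The work goes in short steps, Python scripts to look and compute and a tool call to move; the robot and the scene stay as the last step left them, time stands still between calls to the robot, and variables do not carry over. Pictures are saved under pics/ and viewed, at most 10 in all, crops included, and the job is handed in when it is done.

Besides the shell and the picture viewer there is one more tool, called after "Emit:" as name(argument=value, ...), one argument or row to a line, values as JSON. play_rows: Moves the arm, as the interface text tells. Its arguments: {"type":"object","properties":{"increments":{"type":"array","items":{"type":"array"}},"force":{"type":"number"}},"required":["increments"]}

```bash
mkdir -p pics; cat > h.py <<'E'
from bench import *
import numpy as np, cv2
def world(s,p):
    T=np.array(s["world_from_camera"]); return (T@np.r_[p,1])[:3]
def proj(s,w):
    T=np.linalg.inv(np.array(s["world_from_camera"])); c=(T@np.r_[w,1])[:3]; q=np.array(s["intrinsics"])@c; return q[:2]/q[2]
def save(s,n): cv2.imwrite(f"pics/{n}.png",s["color"][:,:,::-1])
E
python3 - <<'E'
from h import *
s={n:snapshot(n) for n in("scene","side")}
im=np.hstack([s["scene"]["color"],s["side"]["color"]]);
for n in s: save(s[n],n+"1")
for n in s:
  for q in("board","place_left","place_right","brown_bottle","dropper_bottle","pointer","pointer_grip","mark","arrow_tip","beaker","flask","cork"):
    for r in pinpoint(q,s[n])[:3]: print(n,q,round(r["p"],2),world(s[n],r["xyz"]).round(),proj(s[n],world(s[n],r["xyz"])).round())
st=sense();print(st)
E
```

```text
scene board 0.57 [573. -62.  -1.] [253. 222.]
scene place_left 0.57 [612.  47.  19.] [231. 195.]
scene place_right 0.74 [ 639. -156.   17.] [290. 218.]
scene brown_bottle 0.75 [614.  50.  19.] [231. 194.]
scene dropper_bottle 0.73 [ 787. -204.    1.] [326. 196.]
scene dropper_bottle 0.65 [ 644. -153.   16.] [290. 217.]
scene dropper_bottle 0.46 [568. -62.  -1.] [252. 224.]
scene pointer_grip 0.72 [496. -66. 103.] [240. 221.]
scene mark 0.58 [551.  37.  68.] [222. 200.]
scene arrow_tip 0.66 [545. -63.  62.] [248. 217.]
scene beaker 0.71 [ 522. -425.    4.] [352. 292.]
scene flask 0.96 [566. 365.   2.] [147. 167.]
scene cork 0.62 [424. 358.   4.] [120. 195.]
scene cork 0.31 [563. 364.   3.] [147. 168.]
side board 0.93 [567. -61.  -2.] [240. 219.]
side place_left 0.81 [614.  50.  14.] [253. 197.]
side place_left 0.26 [ 642. -154.   16.] [265. 231.]
side place_right 0.59 [ 636. -154.   14.] [263. 231.]
side brown_bottle 0.68 [607.  49.  11.] [251. 198.]
side dropper_bottle 0.66 [ 643. -151.   13.] [265. 231.]
side dropper_bottle 0.58 [ 784. -202.    1.] [314. 243.]
side dropper_bottle 0.
[... 501 characters left out ...]
203. 162.]
{'time': 1.3, 'joint_pos': array([ 6.60960456e+01,  7.47284383e+00,  8.52667262e+01,  3.23168672e-03,
        8.72620816e+01, -4.89397038e+00]), 'qd': array([-0.00605711, -0.09444037,  0.04473987, -0.07268239,  0.06088415,
        0.00827747]), 'joint_efforts': array([ 2.23968109e-04, -5.69340420e+01, -5.00846314e+01, -4.70097075e-04,
        1.98192589e-03,  1.27736746e-05]), 'tool_pos': array([195.41089492, 567.29421008, 231.28502247]), 'tcp_rot': array([-1.79998630e+02, -3.35713025e-03,  1.60989862e+02]), 'ft_force': array([-0.19012951, -0.18768788, -0.09644716]), 'wrist_torque': array([-0.01289794,  0.04724166, -0.01978401]), 'grip_force': 0.0, 'finger_gap': 85.55998906651922}
```

View pics/scene1.png

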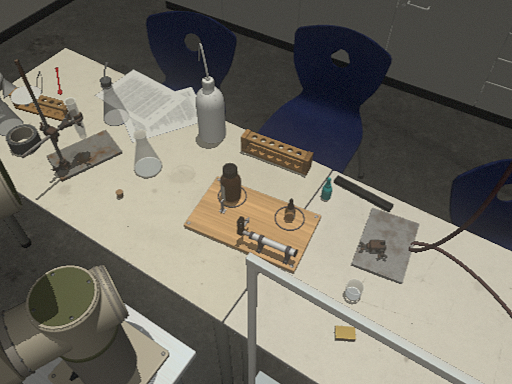

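View pics/side1.png

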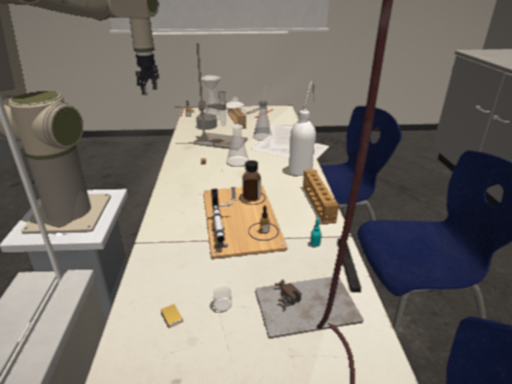

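The scene shows the brown bottle in the left ring (231,190), the dropper in the right ring (290,212), the turquoise look-alike off the board at (326,190), and the pointer at (265,240). Board is at about (570,-61) with yaw about 7°. I'll turn the tool to the board's axes and approach the brown bottle.

Emit:
play_rows(
  increments=[
    [1, [0, 0, 0], -0.114],
    [1, [0, 0, 0], -0.114],
    [1, [0, 0, 0], -0.114],
    [1, [0, 0, 0], -0.113],
    [1, [-15, -25, 0], 0],
    [1, [-18, -29, 0], 0],
    [1, [-18, -29, 0], 0],
    [1, [-18, -29, 0], 0],
    [1, [-18, -29, 0], 0],
    [1, [-18, -29, 0], 0],
    [1, [-18, -29, 0], 0],
    [1, [-18, -29, 0], 0],
  ],
)

```text
time: 2.3
tool_pos: [364.2, 357.0, 231.5]
tcp_rot: [180.0, 0.0, -172.9]
ft_force: [0.4, -0.2, -0.7]
finger_gap: 85.0
grip_force: 0.0
```

Emit:
play_rows(
  increments=[
    [1, [-18, -29, 0], 0],
    [1, [-18, -29, 0], 0],
    [1, [-18, -29, 0], 0],
    [1, [-18, -29, 0], 0],
    [1, [-18, -29, 0], 0],
    [1, [-18, -29, 0], 0],
    [1, [-18, -29, 0], 0],
    [1, [-18, -29, 0], 0],
    [1, [-18, -29, 0], 0],
    [1, [-18, -29, 0], 0],
    [1, [0, 0, 0], 0],
    [1, [0, 0, 0], 0],
  ],
)

```text
time: 3.3
tool_pos: [578.3, 91.0, 230.9]
tcp_rot: [180.0, -0.0, -173.1]
ft_force: [-0.8, -0.2, 0.6]
finger_gap: 85.8
grip_force: 0.0
```

```bash
python3 - <<'E'
from h import *
s=snapshot("wrist");save(s,"w1")
for q in("board","place_left","place_right","brown_bottle","dropper_bottle","pointer_grip","mark","arrow_tip"):
    for r in pinpoint(q,s)[:2]: print(q,round(r["p"],2),world(s,r["xyz"]).round(1),proj(s,world(s,r["xyz"])).round())
st=sense();print(st["tool_pos"],st["tcp_rot"],st["joint_pos"],st["time"])
E
```

```text
board 0.85 [ 5.72e+02 -5.79e+01  1.00e-01] [145. 145.]
brown_bottle 0.72 [610.6  45.3  17.9] [218. 186.]
dropper_bottle 0.85 [ 783.1 -202.6   -2.4] [ 48. 272.]
dropper_bottle 0.59 [ 641.2 -154.9   16.8] [ 66. 190.]
pointer_grip 0.59 [487.2 -71.4 104.5] [85. 62.]
mark 0.74 [547.1  37.3  72. ] [209. 141.]
mark 0.39 [549.4 -64.2  58.7] [119. 130.]
arrow_tip 0.76 [548.2 -61.3  60.1] [121. 130.]
arrow_tip 0.15 [571.9 -57.6  -5. ] [147. 145.]
[577.40328608  93.38490205 231.51845385] [ 1.79998056e+02  2.01820011e-02 -1.72877181e+02] [ 4.16333622e+00  5.11995451e+00  8.77685392e+01  2.98728617e-03
  8.70914516e+01 -9.29596340e+01] 3.75
```

View pics/w1.png

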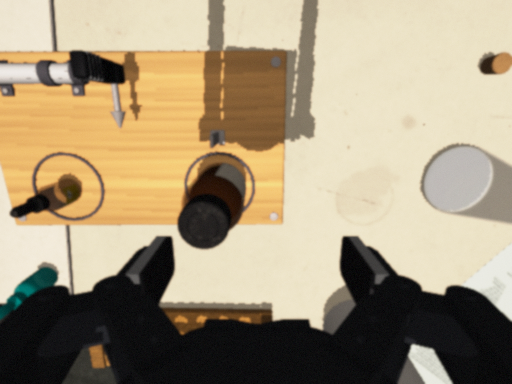

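The wrist view shows the board nearly axis-aligned, the brown cap top at about (204,223), left ring centre (220,187), right ring centre (68,186), dropper tip (15,211), post (217,136). I'll turn these pixels into positions.

```bash
cat >> h.py <<'E'
def ray(s,px,z):
    T=np.array(s["world_from_camera"]); d=T[:3,:3]@np.linalg.inv(np.array(s["intrinsics"]))@np.r_[px,1]; o=T[:3,3]
    return o+d*(z-o[2])/d[2]
E
python3 - <<'E'
from h import *
s=snapshot("wrist")
for n,p,z in(("cap",(204,223),151),("ringL",(220,187),18),("ringR",(68,186),18),("tip",(15,211),107),("post",(217,136),67),("edge a",(286,51),15),("edge b",(283,225),15),("edge c",(17,225),15),("edge d",(0,52),15)): print(n,ray(s,p,z).round(1))
for q in("brown_bottle","dropper_bottle"):
    for r in regions_of(q,s)[:2]:
        ys,xs=np.nonzero(r["mask"]); print(q,xs.min(),xs.max(),ys.min(),ys.max(),r["p"])
E
```

```text
cap [606.9  52.9 151. ]
ringL [611.6  50.3  18. ]
ringR [ 635.4 -148.6   18. ]
tip [ 637.2 -144.9  107. ]
post [540.9  46.9  67. ]
edge a [438.5 111.7  15. ]
edge b [655.9 141.5  15. ]
edge c [ 702.1 -223.8   15. ]
edge d [ 481.7 -220.    15. ]
brown_bottle 0 284 50 225 0.71
brown_bottle 173 243 162 249 0.63
dropper_bottle 7 80 178 218 0.91
dropper_bottle 0 55 266 316 0.7
```

Emit:
play_rows(
  increments=[
    [1, [-8, -15, 10], 0],
    [1, [-10, -18, 15], 0],
    [1, [-9, -15, 15], 0],
    [1, [0, 0, 5], 0],
    [1, [0, 0, 0], 0],
  ],
)

```text
time: 4.32
tool_pos: [609.3, 47.8, 183.9]
tcp_rot: [180.0, -0.2, -173.0]
ft_force: [-0.7, -0.1, 0.2]
finger_gap: 85.3
grip_force: 0.0
```

```bash
python3 - <<'E'
from h import *
s=snapshot("wrist");save(s,"w2")
for q in("place_left","brown_bottle","dropper_bottle","mark"):
    for r in pinpoint(q,s)[:2]: print(q,round(r["p"],2),world(s,r["xyz"]).round(1),proj(s,world(s,r["xyz"])).round())
for r in regions_of("brown_bottle",s)[:2]:
    ys,xs=np.nonzero(r["mask"]); print(xs.min(),xs.max(),ys.min(),ys.max(),r["p"])
st=sense();t=st["tool_pos"];print(t,st["tcp_rot"],st["time"],proj(s,t),proj(s,[t[0],t[1],151]),proj(s,[610,49,151]))
E
```

```text
place_left 0.67 [ 641.1 -151.3   17. ] [ 78. 180.]
place_left 0.34 [487.7 -68.   59.5] [138.  31.]
brown_bottle 0.9 [613.4  46.7  17.4] [254. 178.]
dropper_bottle 0.84 [ 639.2 -151.1   17.7] [ 78. 179.]
dropper_bottle 0.57 [ 784. -204.   -3.] [ 53. 275.]
mark 0.65 [547.6  35.9  67.5] [250. 118.]
219 294 148 248 0.92
[610.66228261  49.0114304  187.53885257] [-1.79994536e+02  1.01050091e-01 -1.72895280e+02] 4.6167 [256.12486526 244.02081229] [256.1819393  219.28989064] [256.28577175 218.37552848]
```

View pics/w2.png

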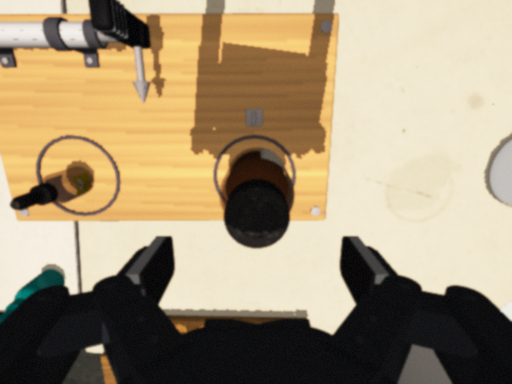

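The cap top is at (257,215), against the projected tool axis at (256,219), so the tool is aligned to about 3 mm. The dropper stands in the right ring. I'll descend and grip.

Emit:
play_rows(
  increments=[
    [1, [-1, 0, 12], 0],
    [1, [0, 0, 15], 0],
    [1, [0, 0, 15], 0],
    [1, [0, 0, 12], 0],
    [1, [0, 0, 8], 0],
    [-1, [0, 0, 0], 0],
    [-1, [0, 0, 0], 0],
    [-1, [0, 0, 0], 0],
    [-1, [0, 0, 0], 0],
    [-1, [0, 0, 0], 0],
    [-1, [0, 0, 0], 0],
    [-1, [0, 0, 0], 0],
  ],
  force=50,
)

```text
time: 5.62
tool_pos: [612.4, 48.4, 125.8]
tcp_rot: [-180.0, 0.1, -172.9]
ft_force: [-0.1, -1.1, 5.2]
finger_gap: 43.6
grip_force: 51.8
```

Emit:
play_rows(
  increments=[
    [-1, [0, 0, -8], 0],
    [-1, [0, 0, -14], 0],
    [-1, [0, -5, -12], 0],
    [-1, [0, -15, 0], 0],
    [-1, [0, -20, 0], 0],
    [-1, [0, -20, 0], 0],
    [-1, [0, -20, 0], 0],
    [-1, [0, -14, 0], 0],
    [-1, [0, -6, 8], 0],
    [-1, [0, 0, 12], 0],
    [-1, [0, 0, 8], 0],
    [-1, [0, 0, 0], 0],
  ],
)

```text
time: 6.62
tool_pos: [621.4, -49.7, 126.3]
tcp_rot: [179.9, -0.3, -172.9]
ft_force: [-0.5, -0.0, -2.2]
finger_gap: 43.8
grip_force: 51.4
```

Emit:
play_rows(
  increments=[
    [-1, [0, 0, 2], 0],
    [-1, [0, 0, 2], 0],
    [-1, [0, 0, 1], 0],
    [-1, [0, 0, 0], 0],
    [-1, [0, 0, 0], 0],
  ],
)

```text
time: 7.03
tool_pos: [624.0, -50.4, 125.8]
tcp_rot: [-180.0, 0.0, -172.9]
ft_force: [-0.2, 0.5, -0.1]
finger_gap: 43.9
grip_force: 51.6
```

Emit:
play_rows(
  increments=[
    [0.5, [0, 0, 0], 0],
    [0.5, [0, 0, 0], 0],
    [0.5, [0, 0, 0], 0],
    [0.5, [0, 0, -15], 0],
    [0.5, [0, 0, -25], 0],
    [0.5, [0, -13, -10], 0],
    [0.5, [0, -25, 0], 0],
    [0.2, [-1, -25, 0], 0],
    [0.2, [-1, -25, 0], 0],
    [0.2, [-1, -15, 5], 0],
    [0.2, [0, 0, 15], 0],
    [0.2, [0, 0, 0], 0],
  ],
)

```text
time: 8.03
tool_pos: [637.8, -153.8, 151.8]
tcp_rot: [179.9, -0.2, -173.1]
ft_force: [-0.8, 0.4, -1.4]
finger_gap: 51.3
grip_force: 0.0
```

```bash
python3 - <<'E'
from h import *
s=snapshot("wrist");save(s,"w3")
for q in("place_left","place_right","brown_bottle","dropper_bottle","mark"):
    for r in pinpoint(q,s)[:2]: print(q,round(r["p"],2),world(s,r["xyz"]).round(1),proj(s,world(s,r["xyz"])).round())
for r in regions_of("dropper_bottle",s)[:2]:
    ys,xs=np.nonzero(r["mask"]); print(xs.min(),xs.max(),ys.min(),ys.max(),r["p"])
st=sense();t=st["tool_pos"];print(t,st["tcp_rot"],st["time"],proj(s,[t[0],t[1],107]),proj(s,[t[0],t[1],18]),proj(s,[640,-152,107]),st["finger_gap"])
E
```

```text
place_left 0.96 [609.8  45.5  12.6] [449. 177.]
place_left 0.23 [ 643.3 -151.6   14.9] [257. 186.]
place_right 0.67 [ 634.1 -151.    14.4] [258. 177.]
brown_bottle 0.66 [621.7 -56.4  16.8] [352. 177.]
dropper_bottle 0.74 [ 787.1 -203.6    0.9] [200. 291.]
dropper_bottle 0.61 [ 640.7 -153.    14.1] [256. 183.]
198 214 283 322 0.86
241 277 169 220 0.72
[ 639.72761394 -152.15629848  156.20623964] [-1.79972092e+02  6.50445758e-02 -1.72893060e+02] 8.3833 [256.63446894 213.86149828] [256.47900315 183.13593651] [256.80468994 214.24149486] 51.432843826749966
```

View pics/w3.png

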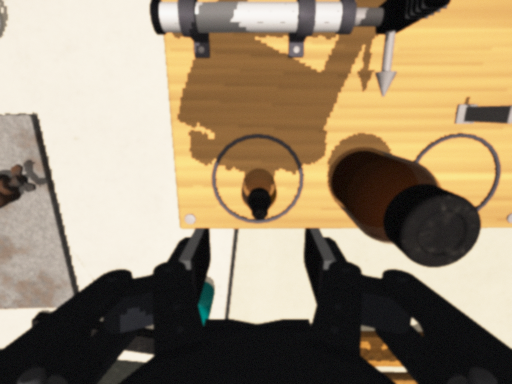

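The right ring is centred at about (257,178). The dropper stands near the ring centre with its tip at (260,213), and brown is upright at mid-board. I'll descend on the dropper cap.

Emit:
play_rows(
  increments=[
    [0.2, [0, 1, 12], 0],
    [0.2, [0, 1, 20], 0],
    [0.2, [0, 0, 20], 0],
    [0.2, [0, 0, 16], 0],
    [0.2, [0, 0, 10], 0],
    [-1, [0, 0, 0], 0],
    [-1, [0, 0, 0], 0],
    [-1, [0, 0, 0], 0],
    [-1, [0, 0, 0], 0],
    [-1, [0, 0, 0], 0],
    [-1, [0, 0, 0], 0],
    [-1, [0, 0, 0], 0],
  ],
  force=20,
)

```text
time: 9.38
tool_pos: [639.5, -150.9, 78.2]
tcp_rot: [-180.0, 0.1, -172.9]
ft_force: [0.5, -0.3, 1.9]
finger_gap: 16.4
grip_force: 19.8
```

```bash
python3 - <<'E'
from h import *
print({k:v for k,v in sense().items() if k in("tool_pos","finger_gap","grip_force","ft_force","time")})
E
```

```text
{'time': 9.3833, 'tool_pos': array([ 639.52198467, -150.86986122,   78.20419156]), 'ft_force': array([ 0.50520288, -0.32279122,  1.89040905]), 'grip_force': 19.837366926076356, 'finger_gap': 16.42253544620482}
```

Emit:
play_rows(
  increments=[
    [-1, [0, 0, -8], 0],
    [-1, [0, 0, -20], 0],
    [-1, [0, 0, -28], 0],
    [-1, [0, 0, -30], 0],
    [-1, [0, 0, -30], 0],
    [-1, [0, 0, -24], 0],
    [-1, [0, 0, -12], 0],
    [-1, [0, 10, 0], 0],
    [-1, [0, 20, 0], 0],
    [-1, [1, 27, 0], 0],
    [-1, [1, 30, 0], 0],
    [-1, [1, 30, 0], 0],
  ],
)

```text
time: 10.38
tool_pos: [620.0, -33.2, 226.5]
tcp_rot: [179.9, -0.2, -173.0]
ft_force: [0.4, 1.0, -0.0]
finger_gap: 16.7
grip_force: 19.6
```

Emit:
play_rows(
  increments=[
    [-1, [0, 30, 0], 0],
    [-1, [0, 27, 0], 0],
    [-1, [0, 18, 0], 0],
    [-1, [0, 8, 8], 0],
    [-1, [0, 0, 20], 0],
    [-1, [0, 0, 28], 0],
    [-1, [0, 0, 30], 0],
    [-1, [0, 0, 28], 0],
    [-1, [0, 0, 16], 0],
    [-1, [0, 0, 10], 0],
    [-1, [0, 0, 6], 0],
    [-1, [0, 0, 0], 0],
  ],
)

```text
time: 11.38
tool_pos: [610.2, 47.3, 81.2]
tcp_rot: [180.0, -0.2, -173.0]
ft_force: [0.4, 0.4, 0.5]
finger_gap: 16.4
grip_force: 19.6
```

Emit:
play_rows(
  increments=[
    [-1, [0, 0, 2], 0],
    [-1, [0, 0, 1.5], 0],
    [-1, [0, 0, 1], 0],
    [-1, [0, 0, 0.5], 0],
    [-1, [0, 0, 0], 0],
    [-1, [0, 0, 0], 0],
    [-1, [0, 0, 0], 0],
  ],
)

```text
time: 11.97
tool_pos: [611.6, 47.5, 78.6]
tcp_rot: [-180.0, 0.0, -172.9]
ft_force: [-0.3, -0.4, -1.2]
finger_gap: 16.6
grip_force: 19.6
```

```bash
python3 - <<'E'
from h import *
s=snapshot("wrist");save(s,"w4")
print({k:v for k,v in sense().items() if k in("tool_pos","finger_gap","grip_force","ft_force","time")})
E
```

```text
{'time': 12.0167, 'tool_pos': array([611.58339555,  47.50193038,  78.52693935]), 'ft_force': array([ 0.36651824, -0.45303448, -0.44948393]), 'grip_force': 19.597159103723243, 'finger_gap': 16.258877954148847}
```

View pics/w4.png

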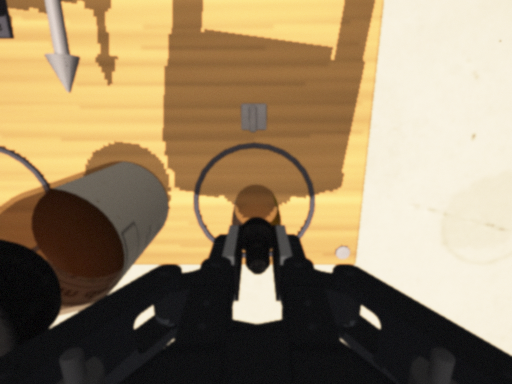

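The dropper stands inside the left ring (ring centre (255,200), bottle base (256,205)). I'll lower the last half millimetre, release, and go back to brown.

Emit:
play_rows(
  increments=[
    [-1, [0, 0, 0.4], 0],
    [-1, [0, 0, 0], 0],
    [0.2, [0, 0, 0], 0],
    [0.2, [0, 0, 0], 0],
    [0.2, [0, 0, 0], 0],
    [0.2, [0, 0, 0], 0],
    [0.2, [0, 0, -12], 0],
    [0.2, [0, 0, -25], 0],
    [1, [0, 0, -30], 0],
    [1, [0, -10, -30], 0],
    [1, [0, -25, -10], 0],
    [1, [0, -30, 0], 0],
  ],
)

```text
time: 13.02
tool_pos: [622.2, -16.4, 191.4]
tcp_rot: [-179.9, 0.5, -172.8]
ft_force: [0.7, 0.1, -0.4]
finger_gap: 85.5
grip_force: 0.0
```

Emit:
play_rows(
  increments=[
    [1, [0, -24, 0], 0],
    [1, [0, -10, 10], 0],
    [1, [0, 0, 20], 0],
    [1, [0, 0, 20], 0],
    [1, [0, 0, 11], 0],
    [-1, [0, 0, 0], 0],
    [-1, [0, 0, 0], 0],
    [-1, [0, 0, 0], 0],
    [-1, [0, 0, 0], 0],
    [-1, [0, 0, 0], 0],
    [-1, [0, 0, 0], 0],
    [-1, [0, 0, 0], 0],
  ],
  force=50,
)

```text
time: 14.02
tool_pos: [624.9, -50.9, 125.9]
tcp_rot: [-180.0, 0.2, -172.9]
ft_force: [0.7, -0.2, 6.0]
finger_gap: 44.0
grip_force: 51.8
```

Emit:
play_rows(
  increments=[
    [-1, [0, 0, -8], 0],
    [-1, [0, 0, -14], 0],
    [-1, [0, -5, -12], 0],
    [-1, [0, -15, 0], 0],
    [-1, [0, -20, 0], 0],
    [-1, [-1, -20, 0], 0],
    [-1, [0, -20, 0], 0],
    [-1, [0, -15, 0], 0],
    [-1, [0, -7, 6], 0],
    [-1, [0, 0, 10], 0],
    [-1, [0, 0, 8], 0],
    [-1, [0, 0, 0], 0],
  ],
)

```text
time: 15.02
tool_pos: [635.2, -150.5, 130.1]
tcp_rot: [179.8, -0.3, -172.9]
ft_force: [-0.5, 0.4, -3.2]
finger_gap: 43.4
grip_force: 51.4
```

```bash
python3 - <<'E'
from h import *
s=snapshot("wrist");save(s,"w5")
for q in("place_left","place_right","brown_bottle"):
    for r in pinpoint(q,s)[:2]: print(q,round(r["p"],2),world(s,r["xyz"]).round(1),proj(s,world(s,r["xyz"])).round())
st=sense();t=st["tool_pos"];print(t,st["time"],proj(s,[t[0],t[1],18]),proj(s,[636,-152,18]),st["ft_force"])
E
```

```text
place_left 0.58 [609.5  42.8  18.2] [461. 185.]
place_right 0.74 [613.4  47.4  14. ] [462. 189.]
brown_bottle 0.7 [ 631.9 -154.2   21.4] [251. 184.]
[ 637.26490955 -150.96027242  133.98797657] 15.2167 [254.18561455 188.74009839] [253.2576935  187.32789552] [ 0.2842647   0.13545066 -1.30702992]
```

View pics/w5.png

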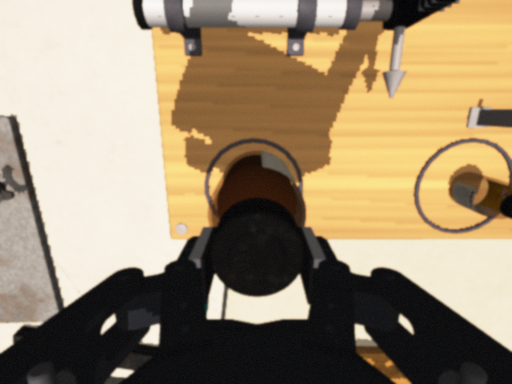

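The right ring is centred at about (254,186). The bottle's base edge at (255,153) puts its centre at about (256,187), so it is centred, and I'll lower it.

Emit:
play_rows(
  increments=[
    [-1, [0, 0, 3], 0],
    [-1, [0, 0, 2], 0],
    [-1, [0, 0, 1.5], 0],
    [-1, [0, 0, 1], 0],
    [-1, [0, 0, 0.5], 0],
    [-1, [0, 0, 0], 0],
    [-1, [0, 0, 0], 0],
    [-1, [0, 0, 0], 0],
  ],
)

```text
time: 15.88
tool_pos: [637.2, -151.9, 126.0]
tcp_rot: [-180.0, 0.0, -172.9]
ft_force: [-0.4, -0.5, -1.8]
finger_gap: 43.5
grip_force: 51.4
```

Emit:
play_rows(
  increments=[
    [-1, [0, 0, 0.5], 0],
    [-1, [0, 0, 0], 0],
    [0.6, [0, 0, 0], 0],
    [0.6, [0, 0, 0], 0],
    [0.6, [0, 0, 0], 0],
    [0.6, [0, 0, -12], 0],
    [0.6, [0, 0, -24], 0],
    [0.6, [10, 7, -24], 0],
    [0.6, [22, 16, 0], 0],
    [0.3, [25, 19, 0], 0],
    [0.3, [26, 20, 0], 0],
    [0.3, [25, 19, 0], 0],
  ],
)

```text
time: 16.88
tool_pos: [519.0, -84.2, 186.4]
tcp_rot: [-180.0, 0.1, -173.0]
ft_force: [-0.5, 0.7, -0.2]
finger_gap: 55.5
grip_force: 0.0
```

Emit:
play_rows(
  increments=[
    [0.3, [18, 13, 0], 0],
    [0.3, [10, 7, 10], 0],
    [0.3, [0, 0, 15], 0],
    [0.3, [0, 0, 5], 0],
    [0.3, [0, 0, 0], 0],
  ],
)

```text
time: 17.3
tool_pos: [489.1, -68.2, 154.8]
tcp_rot: [180.0, -0.1, -172.9]
ft_force: [0.0, 0.6, 0.9]
finger_gap: 55.3
grip_force: 0.0
```

```bash
python3 - <<'E'
from h import *
s=snapshot("wrist");save(s,"w6")
s2=snapshot("side")
for n,s_ in(("w",s),("side",s2)):
  for q in("pointer_grip","pointer","brown_bottle","arrow_tip"):
    for r in pinpoint(q,s_)[:1]: print(n,q,round(r["p"],2),world(s_,r["xyz"]).round(1),proj(s_,world(s_,r["xyz"])).round())
st=sense();t=st["tool_pos"];print(t,st["time"],proj(s,[t[0],t[1],120]),st["finger_gap"])
E
```

```text
w pointer_grip 0.86 [486.1 -68.  106.2] [256. 205.]
w pointer 0.67 [490.3 -66.7  61.8] [257. 194.]
w brown_bottle 0.69 [490.2 -71.4  61.8] [251. 193.]
w arrow_tip 0.77 [549.7 -63.7  60.2] [252. 253.]
side pointer_grip 0.5 [488.  -64.8 101.5] [214. 193.]
side pointer 0.54 [491.3 -74.2  59.5] [215. 206.]
side brown_bottle 0.64 [ 632.3 -153.6   12.6] [262. 231.]
side arrow_tip 0.76 [550.2 -60.7  62.8] [234. 202.]
[489.98282775 -68.45867062 155.61211999] 17.8 [254.07063231 217.22951286] 55.38721101016143
```

View pics/w6.png

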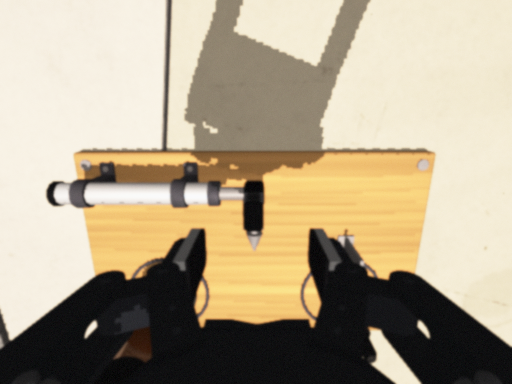

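The tab sits at (254,180–236), between the open fingers and in line with the tool axis at (254,217). I'll descend and pinch.

Emit:
play_rows(
  increments=[
    [0.3, [0, 0, 12], 0],
    [0.3, [0, 0, 20], 0],
    [0.3, [0, 0, 20], 0],
    [0.3, [0, 0, 12], 0],
    [0.3, [0, 0, 6], 0],
    [-1, [0, 0, 0], 0],
    [-1, [0, 0, 0], 0],
    [-1, [0, 0, 0], 0],
    [-1, [0, 0, 0], 0],
    [-1, [0, 0, 0], 0],
    [-1, [0, 0, 0], 0],
    [-1, [0, 0, 0], 0],
  ],
  force=60,
)

```text
time: 18.8
tool_pos: [490.7, -69.0, 86.7]
tcp_rot: [-179.9, 0.1, -172.9]
ft_force: [-0.1, -4.4, 6.3]
finger_gap: 13.3
grip_force: 59.2
```

Emit:
play_rows(
  increments=[
    [-1, [0, 5, 0], 0],
    [-1, [0, 10, 0], 0],
    [-1, [0, 14, 0], 0],
    [-1, [0, 15, 0], 0],
    [-1, [0, 15, 0], 0],
    [-1, [0, 14, 0], 0],
    [-1, [0, 10, 0], 0],
    [-1, [0, 8, 0], 0],
    [-1, [0, 5, 0], 0],
    [-1, [0, 0, 0], 0],
    [-1, [0, 0, 0], 0],
    [-1, [0, 0, 0], 0],
  ],
)

```text
time: 19.8
tool_pos: [478.9, 26.0, 86.7]
tcp_rot: [-179.9, 0.1, -172.9]
ft_force: [-2.2, -7.3, 6.4]
finger_gap: 13.0
grip_force: 59.6
```

```bash
python3 - <<'E'
from h import *
s=snapshot("wrist");save(s,"w7")
R=np.array([-.124,.9923])
for n,s_ in(("w",s),("side",snapshot("side")),("scene",snapshot("scene"))):
  for q in("arrow_tip","mark","pointer_grip","brown_bottle","dropper_bottle"):
    for r in pinpoint(q,s_)[:1]:
      w=world(s_,r["xyz"]); print(n,q,round(r["p"],2),w.round(1),proj(s_,w).round(),"board-y",(w[:2]-[570,-61])@R)
st=sense();print(st["tool_pos"],st["tcp_rot"],st["time"],st["finger_gap"],st["ft_force"])
cv2.imwrite("pics/w7b.png",cv2.resize(s["color"][:,:,::-1][130:340,60:360],None,fx=2.6,fy=2.6,interpolation=cv2.INTER_CUBIC))
E
```

```text
w arrow_tip 0.58 [536.9  32.4  60.2] [254. 297.] board-y 96.78719340042518
w mark 0.56 [548.9  37.1  64.5] [258. 316.] board-y 100.0030305349313
w pointer_grip 0.56 [474.   27.7 104.8] [259. 246.] board-y 99.91311604417768
w brown_bottle 0.71 [ 634.7 -154.5   14. ] [ 44. 332.] board-y -100.83707142648704
side arrow_tip 0.55 [531.9  33.1  66.1] [229. 187.] board-y 98.13908133650786
side mark 0.62 [547.4  36.   63.6] [233. 187.] board-y 99.01664381585464
side pointer_grip 0.56 [475.2  31.2  98.7] [211. 179.] board-y 103.2149879103567
side brown_bottle 0.8 [ 632.2 -150.8   12.1] [262. 231.] board-y -96.86737703247374
side dropper_bottle 0.74 [ 783.7 -202.8   -0. ] [314. 243.] board-y -167.17205329013944
scene mark 0.64 [551.5  36.3  69. ] [222. 200.] board-y 98.88170015390158
scene pointer_grip 0.58 [482.9  28.6 106.1] [210. 209.] board-y 99.72520195662607
scene brown_bottle 0.61 [ 635.7 -149.2   17.3] [288. 218.] board-y -95.67832507079203
scene dropper_bottle 0.57 [ 787.8 -207.3    2.5] [327. 196.] board-y -172.13853014574
[478.91266735  25.74301689  86.69617338] [-1.79874689e+02  1.03581351e-01 -1.72954900e+02] 20.7 12.87035506807239 [-0.91753964 -7.61211735  6.40482172]
```

View pics/w7b.png

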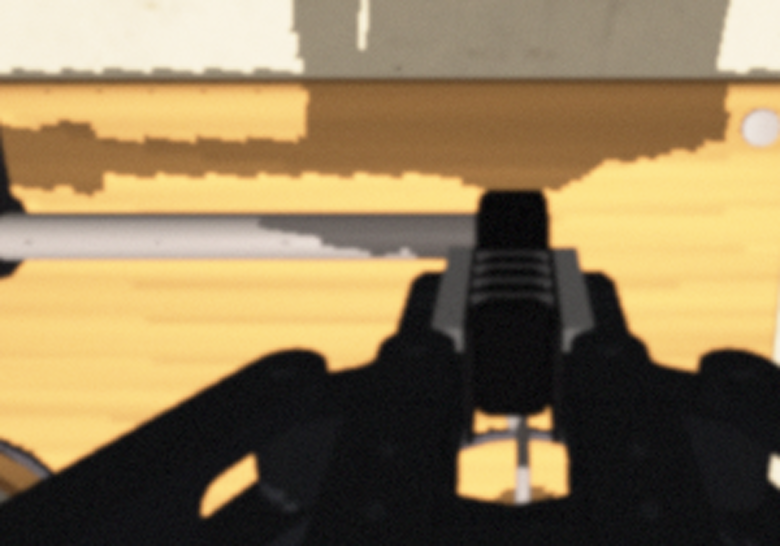

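The crop shows the rod between the tube's mouth collar at about x=15 and the tab, with no black ring out yet, so the slide is just short. I'll measure the profile along the rod near the mouth while advancing.

Emit:
play_rows(
  increments=[
    [-1, [0, 1.5, 0], 0],
    [-1, [0, 1.5, 0], 0],
    [-1, [0, 0, 0], 0],
    [-1, [0, 0, 0], 0],
  ],
)

```text
time: 21.03
tool_pos: [478.6, 28.8, 86.7]
tcp_rot: [-179.9, 0.1, -173.0]
ft_force: [-2.2, -7.3, 6.8]
finger_gap: 12.9
grip_force: 59.5
```

```bash
cat > prof.py <<'E'
from h import *
import sys
a=cv2.imread("pics/w7.png")
s=snapshot("wrist");save(s,sys.argv[1]);b=cv2.imread(f"pics/{sys.argv[1]}.png")
print(sense()["tool_pos"],sense()["time"])
for im in(a,b):
    g=cv2.cvtColor(im,cv2.COLOR_BGR2GRAY)[216:227,40:96]; print(g.mean(0).round().astype(int).tolist())
st=sense();t=st["tool_pos"]
# expected px of tube mouth, and post, using board origin estimate
def bw(x,y,z):
    return np.array([570+.9923*x-.124*y,-61+.124*x+.9923*y,z])
for n,p in(("mouth",(-80,-30,66)),("mouthtop",(-80,-30,73)),("mouthtop-10",(-80,-20,66)),("post",(-10,100,67)),("postL",(-10,98,67)),("postR",(-10,102,67)),("arrow@100",(-24,100,60))): print(n,proj(s,bw(*p)).round(1))
E
python3 prof.py w8
```

```text
[478.52742989  28.75143048  86.68187639] 21.0833
[92, 91, 90, 91, 91, 90, 91, 87, 72, 50, 33, 28, 28, 28, 28, 41, 83, 138, 176, 190, 193, 194, 194, 194, 194, 194, 194, 194, 193, 192, 190, 190, 192, 194, 194, 194, 194, 194, 194, 194, 194, 194, 194, 194, 194, 194, 194, 195, 195, 195, 195, 194, 194, 195, 194, 195]
[90, 90, 89, 80, 59, 38, 29, 26, 27, 26, 25, 24, 24, 24, 26, 42, 87, 144, 178, 190, 193, 194, 193, 194, 192, 190, 189, 191, 193, 194, 194, 194, 194, 194, 194, 194, 194, 194, 194, 194, 195, 194, 194, 194, 194, 194, 194, 194, 192, 191, 188, 190, 192, 194, 194, 194]
mouth [ 47.7 223.2]
mouthtop [ 39.4 227.7]
mouthtop-10 [ 63.6 223.2]
post [254.2 317.4]
postL [251.3 317.4]
postR [257.1 317.4]
arrow@100 [254.2 293.8]
```

```bash
python3 - <<'E'
import cv2,numpy as np
f=lambda n,r,c,w:cv2.resize(cv2.imread(f"pics/{n}.png")[r[0]:r[1],c[0]:c[1]],(400,300),interpolation=cv2.INTER_NEAREST)
a=np.vstack([np.hstack([f(n,(190,250),(30,110),0),f(n,(260,335),(205,305),0)]) for n in("w7","w8")])
cv2.imwrite("pics/cmp.png",a)
E
```

```text
(no output)
```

View pics/cmp.png

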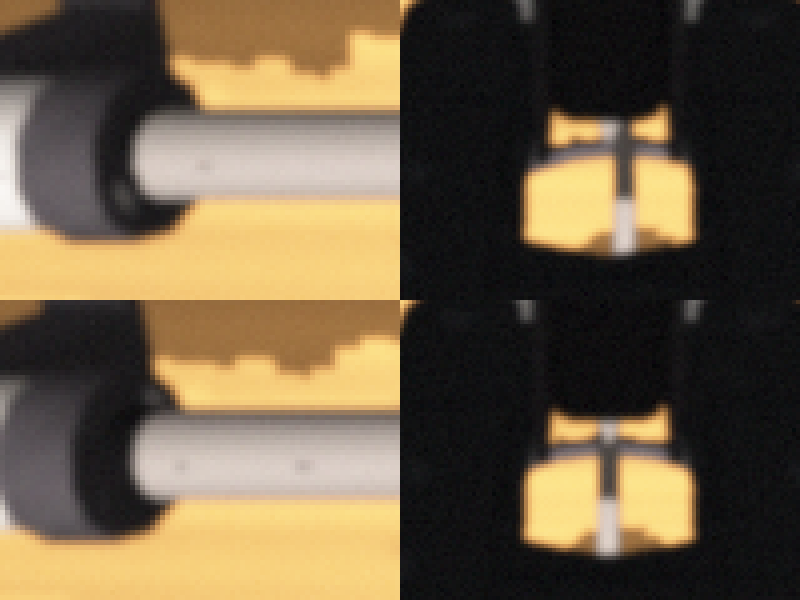

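The comparison shows it clearly: before the last 3 mm the arrow tip (608,130) was left of the post (624), and now the tip and post are both at x≈608. The ring's front edge has also come out at the mouth. A final numeric check follows.

```bash
python3 - <<'E'
from h import *
g=cv2.cvtColor(cv2.imread("pics/w8.png"),cv2.COLOR_BGR2HSV)[:,:,1].astype(int)
for r in (289,291,293,294,300,304,308,312,316,320): print(r,g[r,243:271].tolist())
E
```

```text
289 [146, 146, 151, 148, 154, 151, 148, 151, 145, 150, 138, 111, 59, 41, 28, 37, 86, 122, 143, 149, 146, 146, 147, 150, 152, 145, 147, 142]
291 [144, 134, 131, 132, 135, 135, 138, 137, 137, 137, 134, 102, 54, 30, 29, 43, 85, 120, 127, 129, 130, 129, 128, 125, 124, 121, 120, 130]
293 [145, 134, 133, 129, 126, 126, 127, 127, 132, 140, 135, 105, 47, 30, 30, 42, 89, 127, 134, 136, 136, 128, 124, 121, 122, 122, 124, 130]
294 [146, 145, 145, 141, 139, 135, 137, 138, 139, 141, 125, 84, 39, 31, 29, 38, 72, 120, 134, 138, 139, 140, 134, 133, 133, 139, 137, 140]
300 [109, 113, 118, 116, 121, 120, 121, 123, 120, 122, 128, 127, 100, 49, 41, 70, 115, 129, 125, 124, 123, 119, 121, 119, 121, 116, 115, 113]
304 [118, 114, 114, 113, 114, 113, 114, 116, 114, 114, 123, 134, 104, 46, 37, 78, 126, 129, 116, 114, 114, 114, 115, 113, 114, 112, 113, 116]
308 [116, 115, 117, 115, 115, 115, 115, 117, 115, 116, 123, 125, 87, 47, 31, 67, 118, 128, 121, 114, 116, 117, 118, 115, 115, 117, 116, 117]
312 [116, 117, 115, 113, 115, 114, 116, 116, 114, 114, 104, 77, 42, 27, 26, 37, 73, 107, 116, 117, 116, 116, 116, 113, 118, 116, 116, 117]
316 [115, 117, 113, 113, 115, 114, 116, 117, 119, 120, 106, 74, 40, 24, 26, 31, 63, 108, 130, 132, 131, 134, 132, 129, 120, 116, 114, 115]
320 [133, 133, 130, 132, 134, 141, 146, 152, 148, 139, 104, 53, 31, 26, 24, 29, 46, 96, 134, 149, 148, 150, 155, 149, 149, 152, 149, 146]
```

```bash
python3 -c "
from h import *
print(sense()['time'],sense()['finger_gap'],sense()['tool_pos']);print(hand_in())"
```

```text
21.0833 12.964041130351756 [478.52742989  28.75143048  86.68187639]
the job is handed in; nothing more can be done
None
```

The two bottles have swapped places and stand upright in each other's rings; the pointer is out at its length mark with the arrow in line with the mark post (within about 0.5 mm in the wrist image), still gripped and held there, and the job was handed in at 21.1 s.

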